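# Drive a seized axle pin out of a roller bracket

### The job

The axle pin of the little roller in the grey metal bracket has seized. Take the drift punch from its rest and with it drive the pin out from the side away from its head, so that it leaves the bracket and drops into the parts tray; the roller stays in the bracket. Then lay the punch back in its rest; do not touch the pin with the gripper and do not knock over the reagent bottle.

Things in the scene. Friction and masses are not known exactly. Their poses are not given: they have to be found in the camera images.
- bracket: Grey-painted metal roller bracket (fixed), base 104 mm (x) by 62 mm (y). Two upright cheeks 50 mm wide (x), 10 mm thick, tops 68 mm above the worktop, outer faces at y = -30 and +30 mm, the +y one with a square boss 26 mm wide out to +38 mm. A bore of 11.5 mm runs through all along y, 50 mm above the worktop. Origin: centre of the underside; z up; +y: direction in which the pin is driven out, towards the tray.
- bore_in (a point): Centre of the bore's mouth on the outer face of the cheek on the -y side, where the headless end of the pin shows flush and the punch must enter. Axes as the bracket's: +y points into the bore.
- bore_out (a point): Centre of the bore's mouth on the end face of the boss on the +y cheek, 68 mm beyond bore_in. The pin's head is here at the start and the pin comes out here: the punch has to follow it right through, until its tip stands about 10 mm beyond this point.
- pin: Loose but seized steel axle pin: shank 10 mm diameter, 69 mm long, head 16 mm diameter, 6 mm thick at its +y end. Origin: middle of the shank; +y along it to the head. It lies on the bore's floor, 0.8 mm below the bore's axis. A steady push of 5 to 12 N along +y moves it; it stays where it is left. It stays gripped until its last 5 to 10 mm.
- roller: Dark rubber roller, 34 mm diameter, 36 mm long, with a bore of 13 mm, loose on the pin between the cheeks. Origin: its centre; y along its axis. When pin and punch are gone it drops about 5 mm onto two rods of the bracket and stays there.
- parts_tray: Open shallow steel tray (fixed), 110 mm (its x) by 130 mm (its y), 16 mm high, walls and floor 3 mm, on the worktop against the +y side of the bracket, below the pin's head. Origin: centre of the underside.
- punch: Loose drift punch, 80 to 130 g: dark knurled round handle 14 mm diameter and 90 mm long, then a straight thin shaft 6 mm diameter and 90 mm long. Origin: middle of the handle, a good place to grip; +y along the punch to the tip, which is 135 mm from the origin.
- punch_tip (a point): Centre of the end face of the punch's thin shaft; axes as the punch's.
- punch_rest: Black tool rest (fixed), base 60 mm (x) by 92 mm (y), 6 mm thick, two V supports 8 mm thick at y = -36 and +36 mm, 64 mm clear between them, tops 45 mm above the worktop. The punch's handle lies in the Vs along the rest's y, tip to +y, its axis 40 mm above the worktop. Origin: centre of the underside.
- reagent_bottle: Small brown reagent bottle with a black cap, 48 mm diameter, 93 mm high, loose bystander standing beside the work. Origin: centre of the underside; z up.
Things that resemble listed ones, but are neither listed nor needed, are in the scene too. Several things have the shape of the roller; the one meant has the colours described above.

How it is judged:
On the way, in this order (a step that is already met when the one before it is completed fails the run):
1. the punch has been lifted out of its rest (z of punch in the frame of punch_rest above 0.05 m and contact force between punch and punch_rest below 0.05 N), for 0.1 s.
2. the punch has driven the pin at least half way out (y of pin in the frame of bracket above 0.036 m and y of punch_tip in the frame of bracket above -0.01 m and distance between punch_tip and bore_out below 0.06 m), for 0.1 s.
At the end, for the whole second after the job is handed in: Pin at rest in the tray (its middle inside the tray's outline, under 30 mm up); roller between the cheeks, within 15 mm sideways of the bore line; punch still in both Vs of its rest (middle within 25 mm of the rest's centre, within 0.1 rad of its line, 36 to 45 mm up) (x of pin in the frame of parts_tray between -0.055 and 0.055 m and y of pin in the frame of parts_tray between -0.065 and 0.065 m and height (world z) of pin below 0.03 m and linear speed of each of pin, punch below 0.05 m/s and x of roller in the frame of bracket between -0.015 and 0.015 m and z of roller in the frame of bracket between 0.035 and 0.05 m and horizontal distance between punch and punch_rest below 0.025 m and angle between the y axis of punch and the y axis of punch_rest, either way round below 0.1 rad and z of punch in the frame of punch_rest between 0.036 and 0.045 m); the robot touches nothing.
It fails at once if the gripper touches the pin (contact force between the fingers and pin above 1 N).
It fails at once if the reagent bottle is knocked over (angle between reagent_bottle's own z axis and vertical above 0.5 rad).
It also fails if it takes over 51 s, if anything falls off the work surface, if the arm or the gripper's body presses on something with over 40 N, if the wrist force passes 120 N, or if a joint passes its speed limit or range.

### The arm

A 6-joint arm with a two-finger parallel gripper is mounted at the origin on a cart in front of the work surface, level with it; the furniture and walls round the work are solid. World frame = base frame: x ahead of the robot, y to its left, z up, the work surface at z = 0. Lengths are in m, angles in rad, forces in N, time in s.
With the tool pointing down it reaches from about 0.3 to 0.875 m from the base axis. Payload 6.4 kg.
Tool frame: the origin (TCP) lies on the centre line of the jaws, within the pads' length; the fingertips stand 11 mm ahead of it and the grasp point (between the pads) lies 8 mm behind it; z points along the fingers, y is the direction in which the jaws open and shut (so a half turn about z gives the same grasp; the last joint's range is limited). The gripper opens to 85 mm and grips with 20 to 120 N. Pads are 22 mm wide; open, the fingers measure 114 mm over their backs; the gripper's body (76 mm by 85 mm) begins 54 mm behind the grasp point. The pads swing forward as they close: fully open they stand 13 mm farther back than shut.
Start: joints at [0.99, 0.181, 1.607, -0, 1.354, -0.206], TCP at [0.21, 0.535, 0.242] pointing down, gripper open.
Joint ranges: [-2.99, 2.99], [-0.89, 2.07], [0.3, 2.58], [-1.14, 4.28], [0, 2.63], [-3.12, 3.12]. Speed limits (rad/s): [2.57, 2.57, 3.01, 3.14, 3.14, 3.14].

### API

Orientations are given as a 3x3 rotation matrix whose columns are the frame's x, y, z axes.
In Python, from rig import readout, imaging, bot gives the robot as it stands.
- The arm moves only by the tool servo_tool, never from a script. Its argument "series" is a list of rows, each an object with "gripper": the opening, from 0 (shut) to 1 (fully open); "xyz": the shift along the tool's x, y, z each as a share of 0.2 m, from -1 to 1, a list of three; "rotation": the turn, a rotation vector about the tool's x, y, z each as a share of pi/2 rad, from -1 to 1, a list of three. A call has 1 to 10 rows; each row is the pose to reach, as a shift and turn from the pose commanded when the call began, along the tool's axes at that moment; what a row does not reach only later rows make up. A row lasts 1/8 s, in which the tool goes at most 62.5 mm and 10.7 degrees, less where a joint would pass 70% of its speed; a pose out of reach is approached as far as the arm can. A call with a number of a shift or a turn outside -1 to 1 is refused whole. A call with a gripper value outside its range is refused whole. The fingers move at their own pace and stop on an object; the grip force is fixed at half the most. Time passes only in rows, so rows that repeat a pose let the fingers close. It gives the time, the measured TCP pose, the force and the opening at its end, in the units of the state.
- readout.get_state(): the state, without advancing time (a new reading comes with each control period).
- imaging.capture(name): name is "scene" or "top" or "wrist"; returns the picture (384x512x3 uint8, blue, green, red); there is no depth.
- imaging.camera_model(name): a dict with "fx", "fy", "cx", "cy" (pixels), "k1" (the pictures are not rectified: a ray, as slopes to the right and down, at radius r is drawn at 1 + k1 r^2 times it, then the intrinsics apply), "extrinsics" (4x4, takes a point from camera to world coordinates). Camera axes: x right, y down, z forward; pixel columns grow to the right and rows downward; lengths in m; the calibration is good to about 2 mm. A picture is of the moment at which its call begins: read the wrist's pose just before it. camera_model takes no time and is no camera call; for the wrist camera it gives the pose at the moment of the call.
- bot.close_job(): hands the job in, once; it reports no verdict.
The state is a dict: "clock": time; "joint_pos": joint angles; "qvel": joint speeds; "effort": joint torques, N m; "tool_pos": TCP position; "tool_rot": TCP orientation; "contact_force": force on the tool from outside, world axes, zero at the start; "wrist_torque": the same for the moment, N m; "finger_gap": finger opening in m.
Only numpy, scipy, OpenCV 4.12 (cv2) and the standard library are available. Lean on these libraries where they do the work, as an engineer would, in place of code of your own. Each camera call takes 0.05 s, during which the arm holds its last target. There are 200 camera calls.

## Working session

There is one attempt and no reset: what is moved stays moved. The work goes in short steps, Python scripts to look and compute and a tool call to move; the robot and the scene stay as the last step left them, time stands still between calls to the robot, and variables do not carry over. Pictures are saved under pics/ and viewed, about 8 in all and at most 12, crops included, and the job is handed in when it is done.

Besides the shell and the picture viewer there is one more tool, called after "Emit:" in YAML: its name, and indented under it one key for each argument. servo_tool: Moves the arm, as the interface text tells. Shift numbers are shares of 0.2 m and turn numbers shares of pi/2 rad, none past 1 either way. Its arguments: {"type":"object","properties":{"series":{"type":"array","items":{"type":"object","properties":{"gripper":{"type":"number"},"xyz":{"type":"array","items":{"type":"number"}},"rotation":{"type":"array","items":{"type":"number"}}}}}},"required":["series"]}

```bash
ls; mkdir -p pics; python3 - <<'E'
from rig import readout, imaging, bot
import cv2, numpy as np
for n in ("scene","top"):
    im=imaging.capture(n); cv2.imwrite(f"pics/{n}0.png",im); m=imaging.camera_model(n)
    print(n,m['fx'],m['fy'],m['cx'],m['cy'],m['k1']); print(np.round(m['extrinsics'],3))
a=cv2.imread("pics/scene0.png");b=cv2.imread("pics/top0.png")
cv2.imwrite("pics/top0b.png",cv2.resize(b,(800,600),interpolation=cv2.INTER_CUBIC))
cv2.imwrite("pics/scene0b.png",cv2.resize(a,(800,600),interpolation=cv2.INTER_CUBIC))
s=readout.get_state(); print(s)
E
```

```text
pics
scene 424.3640909343952 424.3640909343952 255.1640792378131 188.621360076609 -0.16283569333248948
[[ 0.421 -0.455  0.784 -0.334]
 [-0.907 -0.204  0.368 -0.487]
 [-0.007 -0.867 -0.499  0.608]
 [ 0.     0.     0.     1.   ]]
top 446.1852605792826 446.1852605792826 254.80551208222434 195.08037255230172 -0.14129974250034785
[[ 0.027 -0.995  0.098  0.426]
 [-1.    -0.026  0.013 -0.077]
 [-0.01  -0.099 -0.995  0.96 ]
 [ 0.     0.     0.     1.   ]]
{'clock': 0.1, 'joint_pos': array([ 9.89726563e-01,  1.81515105e-01,  1.60791724e+00, -2.50683718e-05,
        1.35378523e+00, -2.06292795e-01]), 'qvel': array([ 4.40501560e-04, -3.19141123e-03, -1.66199465e-04,  8.24225334e-04,
        5.78623757e-04, -9.61797958e-05]), 'effort': array([-2.22758831e-04, -4.45880055e+01, -3.52240133e+01, -2.92710602e-04,
        4.09896587e-03,  5.01250156e-06]), 'tool_pos': array([0.21020281, 0.53468039, 0.24144257]), 'tool_rot': array([[-9.30591137e-01,  3.66059251e-01, -8.71488790e-04],
       [ 3.66060158e-01,  9.30590178e-01, -1.37167352e-03],
       [ 3.08885124e-04, -1.59548455e-03, -9.99998680e-01]]), 'contact_force': array([ 0.77363146, -0.49436947, -0.60507002]), 'wrist_torque': array([-0.00394439, -0.01736868,  0.04527135]), 'finger_gap': 0.08539433776417936}
```

View pics/top0b.png

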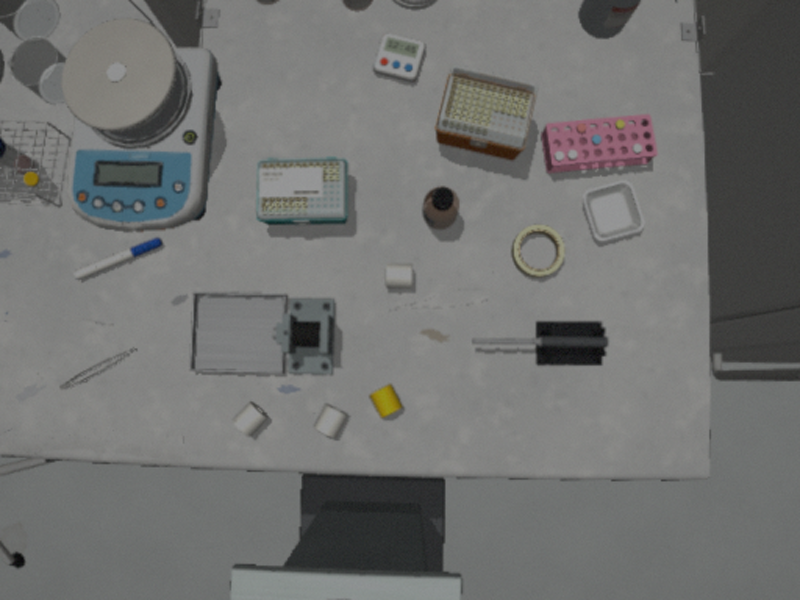

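View pics/scene0b.png

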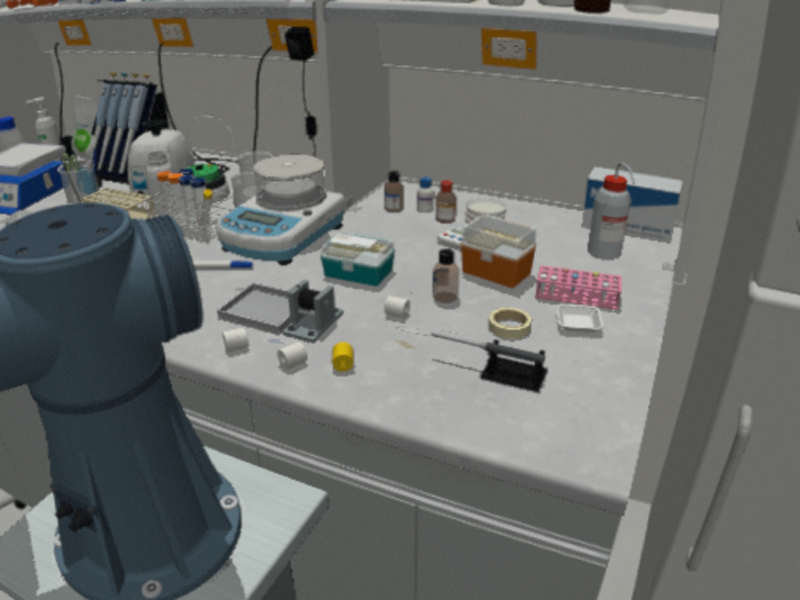

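The top view shows the bracket at (312,335), with its tray to the left at (240,333). The punch is in its rest at (570,342) with its tip pointing left, and the bottle is at (441,206). Left is world +y. The white and yellow cylinders are roller lookalikes, and the dark roller is the one in the bracket. Next I'll set up helpers and move the wrist camera over the bracket.

```bash
cat > h.py <<'E'
from rig import readout, imaging, bot
import numpy as np, cv2
from scipy.spatial.transform import Rotation as Ro
def ray(m,px):
    px=np.atleast_2d(np.asarray(px,float)); d=(px-[m['cx'],m['cy']])/[m['fx'],m['fy']]
    r0=np.linalg.norm(d,axis=1,keepdims=True); r=r0.copy()
    for _ in range(20): r=r0/(1+m['k1']*r*r)
    u=d*np.where(r0>0,r/np.maximum(r0,1e-12),1)
    E=np.asarray(m['extrinsics']); D=np.c_[u,np.ones(len(u))]@E[:3,:3].T
    return E[:3,3],D
def onz(m,px,z):
    o,D=ray(m,px); return o+D*((z-o[2])/D[:,2:])
def tri(obs):
    A=np.zeros((3,3));b=np.zeros(3);L=[]
    for m,p in obs:
        o,D=ray(m,p); d=D[0]/np.linalg.norm(D[0]); P=np.eye(3)-np.outer(d,d); A+=P;b+=P@o;L.append((o,P))
    x=np.linalg.solve(A,b); return x,[float(np.linalg.norm(P@(x-o))) for o,P in L]
def proj(m,X):
    E=np.asarray(m['extrinsics']); c=(np.atleast_2d(X)-E[:3,3])@E[:3,:3]; u=c[:,:2]/c[:,2:]
    return u*(1+m['k1']*(u**2).sum(1,keepdims=True))*[m['fx'],m['fy']]+[m['cx'],m['cy']]
def go(P,yaw=0.,st=None):
    """shares for target TCP P, tool down with tool y at world angle yaw"""
    s=st or readout.get_state(); R=s['tool_rot']; c,n=np.cos(yaw),np.sin(yaw)
    T=np.array([[-n,c,0],[c,n,0],[0,0,-1]])
    print('xyz',np.round(R.T@(np.asarray(P)-s['tool_pos'])/.2,4),'rot',np.round(Ro.from_matrix(R.T@T).as_rotvec()/(np.pi/2),4))
def snap(name,fn):
    m=imaging.camera_model(name); im=imaging.capture(name); cv2.imwrite(f'pics/{fn}.png',im)
    np.savez(f'pics/{fn}.npz',**{k:np.asarray(v) for k,v in m.items()}); return im,m
def load(fn):
    z=np.load(f'pics/{fn}.npz'); return cv2.imread(f'pics/{fn}.png'),{k:z[k] for k in z.files}
E
python3 - <<'E'
from h import *
for n in("scene","top"): snap(n,n+'1')
_,m=load('top1'); s=1.5625
for k,p,z in(('rest',(570,342),.04),('bracket',(312,335),.03),('bottle',(441,215),.0),('tip',(474,341),.04)): print(k,onz(m,np.array(p)/s,z).round(3))
m=imaging.camera_model('wrist'); st=readout.get_state(); E=m['extrinsics']
print(m['fx'],m['k1'],np.round(st['tool_rot'].T@(E[:3,3]-st['tool_pos']),3),np.round(st['tool_rot'].T@E[:3,:3],3))
go([.42,.05,.30],0)
E
```

```text
rest [[ 0.473 -0.294  0.04 ]]
bracket [[0.474 0.05  0.03 ]]
bottle [[ 0.649 -0.121  0.   ]]
tip [[ 0.471 -0.166  0.04 ]]
303.73658963303365 -0.009591524962423527 [ 0.079  0.    -0.131] [[ 0.    -0.951 -0.311]
 [ 1.     0.     0.001]
 [-0.001 -0.311  0.951]]
xyz [-1.8631 -1.8722 -0.2899] rot [-7.000e-04  3.000e-04  7.614e-01]
```

Emit:
servo_tool:
  series:
    - {"gripper": 1, "xyz": [-0.2, -0.2, 0], "rotation": [0, 0, 0.1]}
    - {"gripper": 1, "xyz": [-0.4, -0.4, 0], "rotation": [0, 0, 0.2]}
    - {"gripper": 1, "xyz": [-0.6, -0.6, 0], "rotation": [0, 0, 0.3]}
    - {"gripper": 1, "xyz": [-0.8, -0.8, 0], "rotation": [0, 0, 0.4]}
    - {"gripper": 1, "xyz": [-0.95, -0.95, 0], "rotation": [0, 0, 0.5]}
    - {"gripper": 1, "xyz": [-0.95, -0.95, 0], "rotation": [0, 0, 0.5]}

```text
clock: 0.95
tool_pos: [0.3187, 0.2867, 0.2424]
tool_rot: [[-0.394, 0.919, 0.001], [0.919, 0.394, -0.0], [-0.0, 0.0, -1.0]]
contact_force: [-0.4, 0.4, 0.1]
finger_gap: 0.0852
```

```bash
python3 -c "
from h import *
go([.47,.07,.22],0)"
```

```text
xyz [-1.2939  0.2679  0.1124] rot [3.00e-04 2.00e-04 2.58e-01]
```

Emit:
servo_tool:
  series:
    - {"gripper": 1, "xyz": [-0.3, 0.1, 0.05], "rotation": [0, 0, 0.1]}
    - {"gripper": 1, "xyz": [-0.6, 0.2, 0.1], "rotation": [0, 0, 0.2]}
    - {"gripper": 1, "xyz": [-0.9, 0.3, 0.1], "rotation": [0, 0, 0.258]}
    - {"gripper": 1, "xyz": [-1, 0.4, 0.1], "rotation": [0, 0, 0.258]}
    - {"gripper": 1, "xyz": [-1, 0.4, 0.1], "rotation": [0, 0, 0.258]}

```text
clock: 1.58
tool_pos: [0.4723, 0.1369, 0.222]
tool_rot: [[-0.005, 1.0, -0.0], [1.0, 0.005, 0.0], [0.0, -0.0, -1.0]]
contact_force: [0.6, -0.5, 0.7]
finger_gap: 0.0852
```

```bash
python3 -c "
from h import *
im,m=snap('wrist','w1'); print(readout.get_state()['tool_pos'])
cv2.imwrite('pics/w1b.png',cv2.resize(im,(800,600),interpolation=cv2.INTER_CUBIC))
go([.47,-.2,.2],0)"
```

```text
[0.47098005 0.13769415 0.22180188]
xyz [-1.6885 -0.0144  0.1083] rot [-0.0009 -0.0003  0.0036]
```

View pics/w1b.png

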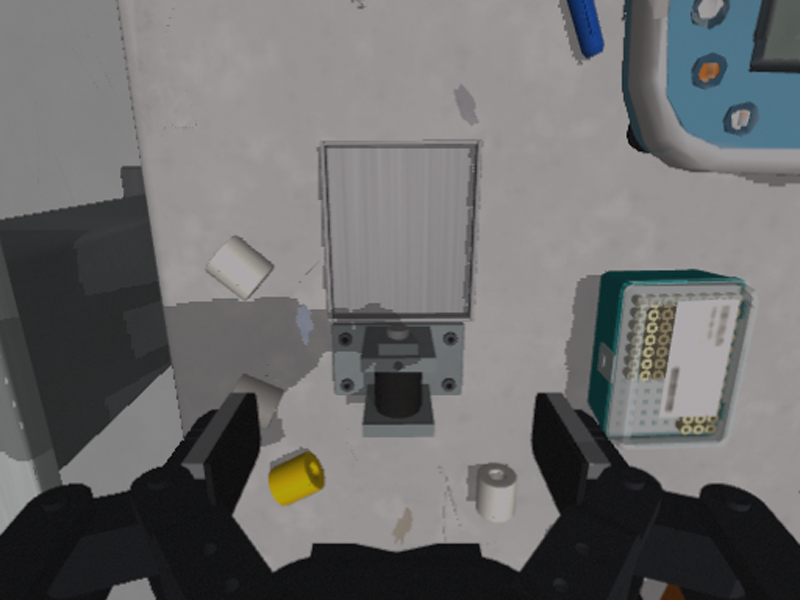

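Emit:
servo_tool:
  series:
    - {"gripper": 1, "xyz": [-0.3, 0, 0], "rotation": [0, 0, 0.004]}
    - {"gripper": 1, "xyz": [-0.6, 0, 0], "rotation": [0, 0, 0.004]}
    - {"gripper": 1, "xyz": [-0.85, 0, 0], "rotation": [0, 0, 0.004]}
    - {"gripper": 1, "xyz": [-0.85, 0, 0], "rotation": [0, 0, 0.004]}
    - {"gripper": 1, "xyz": [-0.85, 0, 0], "rotation": [0, 0, 0.004]}

```text
clock: 2.25
tool_pos: [0.4714, -0.0311, 0.2222]
tool_rot: [[-0.0, 1.0, -0.0], [1.0, 0.0, 0.001], [0.001, -0.0, -1.0]]
contact_force: [0.5, 0.6, -0.0]
finger_gap: 0.0854
```

```bash
python3 -c "
from h import *
im,m=snap('wrist','w2'); print(readout.get_state()['tool_pos'])
im1,m1=load('w1')
# crops around bracket, x4
def crop(im,m,c=(.473,.05,.05),w=100,h=75):
    u,v=proj(m,c)[0]; x,y=int(u-w/2),int(v-h/2); print('crop origin',x,y); return cv2.resize(im[max(y,0):y+h,x:x+w],(800,600) if 0 else (400,300),interpolation=cv2.INTER_CUBIC)
cv2.imwrite('pics/c12.png',np.vstack([crop(im1,m1),crop(im,m)]))
go([.47,-.2,.2],0)"
```

```text
[ 0.47145582 -0.03083634  0.22218368]
crop origin 202 214
crop origin 204 56
xyz [-0.8459 -0.0083  0.1103] rot [-0.0002 -0.0005  0.0008]
```

View pics/c12.png

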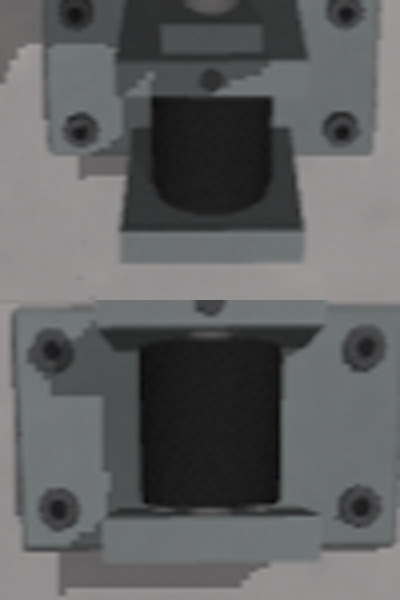

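The crop confirms a grey bracket with a dark roller between its cheeks, and screw heads at the base corners. I'll triangulate these features over both views, then move on to the rest.

```bash
python3 -c "
from h import *
_,m1=load('w1');_,m2=load('w2')
f=lambda p,o:np.array(o)+(np.array(p)+.5)/4-.5
D={'sLL':((80,130),(59,209)),'sLR':((342,129),(360,207)),'sUL':((75,12),(52,50)),'sUR':((346,11),(365,47)),'cL-':((120,263),(102,262)),'cR-':((304,262),(320,262)),'cL+':((120,232),(105,216)),'cR+':((302,231),(319,216)),'hole':((210,81),(209,5))}
P={}
for k,(a,b) in D.items():
    x,r=tri([(m1,f(a,(202,214))),(m2,f(b,(204,56)))]); P[k]=x; print(k,x.round(4),np.round(r,4))
    print('   planar', onz(m1,f(a,(202,214)),.068 if k[0]!='s' else .01).round(4), onz(m2,f(b,(204,56)),.068 if k[0]!='s' else .01).round(4))
"
```

```text
sLL [0.434  0.0359 0.0097] [0.0001 0.0001]
   planar [[0.4339 0.0361 0.01  ]] [[0.4341 0.0359 0.01  ]]
sLR [0.5163 0.0365 0.0094] [0.0001 0.0001]
   planar [[0.5164 0.0368 0.01  ]] [[0.5161 0.0365 0.01  ]]
sUL [0.4336 0.0761 0.0102] [0.0001 0.0001]
   planar [[0.4335 0.0761 0.01  ]] [[0.4336 0.0762 0.01  ]]
sUR [0.5158 0.0769 0.0104] [0.0001 0.0001]
   planar [[0.516  0.0768 0.01  ]] [[0.5158 0.077  0.01  ]]
cL- [0.45   0.0263 0.0681] [0.0001 0.0001]
   planar [[0.4501 0.0262 0.068 ]] [[0.4499 0.0263 0.068 ]]
cR- [0.5001 0.0263 0.0672] [0.0001 0.0001]
   planar [[0.5002 0.0268 0.068 ]] [[0.4999 0.0263 0.068 ]]
cL+ [0.4506 0.0365 0.0689] [0.0003 0.0003]
   planar [[0.4503 0.0359 0.068 ]] [[0.4508 0.0365 0.068 ]]
cR+ [0.4993 0.0365 0.0681] [0. 0.]
   planar [[0.4994 0.0364 0.068 ]] [[0.4994 0.0365 0.068 ]]
hole [0.4743 0.0805 0.0676] [0. 0.]
   planar [[0.4743 0.0807 0.068 ]] [[0.4743 0.0805 0.068 ]]
```

Emit:
servo_tool:
  series:
    - {"gripper": 1, "xyz": [-0.3, 0, 0.05], "rotation": [0, 0, 0]}
    - {"gripper": 1, "xyz": [-0.6, 0, 0.1], "rotation": [0, 0, 0]}
    - {"gripper": 1, "xyz": [-0.8, 0, 0.1], "rotation": [0, 0, 0]}
    - {"gripper": 1, "xyz": [-0.8, 0, 0.1], "rotation": [0, 0, 0]}
    - {"gripper": 1, "xyz": [-0.8, 0, 0.1], "rotation": [0, 0, 0]}

```text
clock: 2.92
tool_pos: [0.4719, -0.1909, 0.2021]
tool_rot: [[-0.001, 1.0, -0.0], [1.0, 0.001, 0.001], [0.001, -0.0, -1.0]]
contact_force: [-0.9, 0.2, -0.2]
finger_gap: 0.0856
```

```bash
python3 -c "
from h import *
im,m=snap('wrist','w3'); print(readout.get_state()['tool_pos'])
cv2.imwrite('pics/w3b.png',cv2.resize(im,(800,600),interpolation=cv2.INTER_CUBIC))"
```

```text
[ 0.47189815 -0.19070652  0.20215416]
```

View pics/w3b.png

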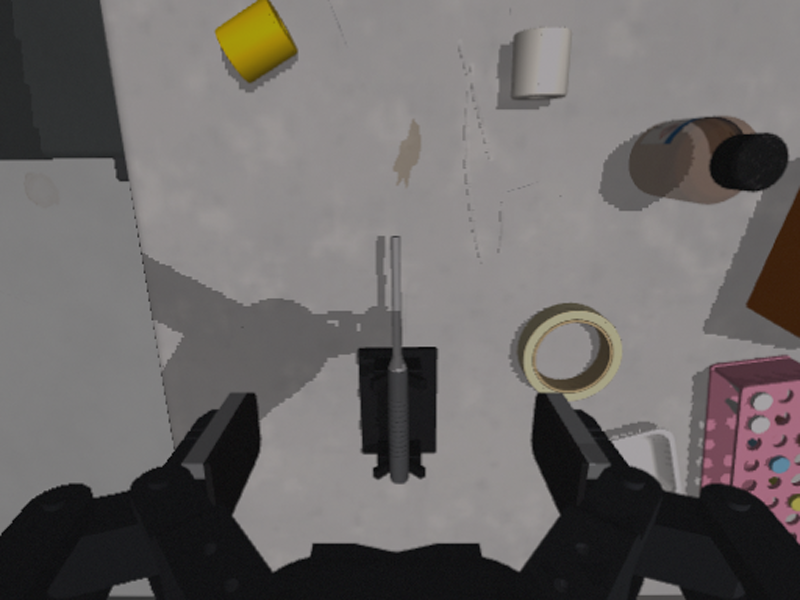

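Bracket centre comes out at (0.475, 0.0563), bore_in at about (0.4752, 0.0263), and yaw at about +0.007 rad. In w3 the punch lies in the rest: handle axis about (399,480) to (398,365), tip (396,237). Its height still needs a second view.

```bash
python3 -c "
from h import *
_,m=load('w3')
s=512/800
P=onz(m,(np.array([(400.5,478),(398.,365),(396,237)])+.5)*s-.5,.04);print(P.round(4))
print(onz(m,(np.array([(359,348),(437,348),(362,452),(435,452)])+.5)*s-.5,.006).round(4))
go([.475,-.245,.13],0)"
```

```text
[[ 0.4762 -0.3418  0.04  ]
 [ 0.4741 -0.2502  0.04  ]
 [ 0.4726 -0.1628  0.04  ]]
[[ 0.4451 -0.2523  0.006 ]
 [ 0.5035 -0.2522  0.006 ]
 [ 0.4454 -0.3434  0.006 ]
 [ 0.5044 -0.3434  0.006 ]]
xyz [-0.2718  0.0152  0.3606] rot [-0.0002 -0.0005  0.0009]
```

Emit:
servo_tool:
  series:
    - {"gripper": 1, "xyz": [-0.27, 0.015, 0.2], "rotation": [0, 0, -0.01]}
    - {"gripper": 1, "xyz": [-0.27, 0.015, 0.36], "rotation": [0, 0, -0.01]}
    - {"gripper": 1, "xyz": [-0.27, 0.015, 0.36], "rotation": [0, 0, -0.01]}
    - {"gripper": 1, "xyz": [-0.27, 0.015, 0.36], "rotation": [0, 0, -0.01]}

```text
clock: 3.48
tool_pos: [0.4754, -0.2457, 0.1315]
tool_rot: [[-0.017, 1.0, 0.001], [1.0, 0.017, -0.0], [-0.0, 0.001, -1.0]]
contact_force: [0.1, 0.3, 0.4]
finger_gap: 0.0855
```

```bash
python3 -c "
from h import *
im,m=snap('wrist','w4'); print(readout.get_state()['tool_pos'])
cv2.imwrite('pics/w4b.png',cv2.resize(im[60:360,156:356],(600,900)[:1]+(600,) if 0 else (400,600),interpolation=cv2.INTER_CUBIC))"
```

```text
[ 0.47574725 -0.24615156  0.13202745]
```

View pics/w4b.png

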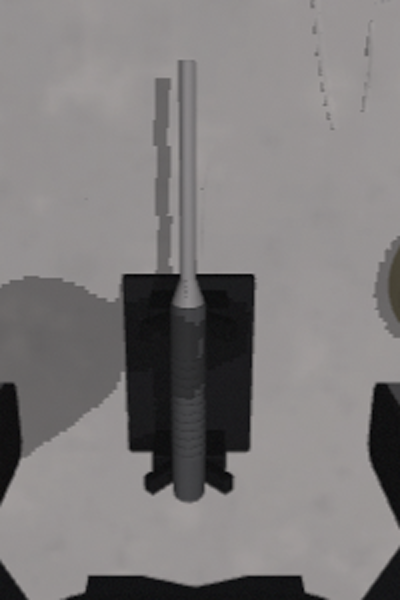

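```bash
python3 -c "
from h import *
_,m3=load('w3');_,m4=load('w4'); s=512/800
f3=lambda p:(np.array(p)+.5)*s-.5
f4=lambda p:np.array((156,60))+(np.array(p)+.5)/2-.5
for k,a,b in(('tip',(396,237),(187,61)),('jun',(398,367),(187.5,304)),('butt',(400.5,482),(189,500))):
    x,r=tri([(m3,f3(a)),(m4,f4(b))]); print(k,x.round(4),np.round(r,4),onz(m4,f4(b),.04).round(4))
print(onz(m4,f4(np.array([(123,275),(254,275),(130,450),(249,450)])),.006).round(4))
go([.475,-.298,.09],0.02); go([.475,-.298,.033],0.02)"
```

```text
tip [ 0.4723 -0.1627  0.0409] [0.0003 0.0003] [[ 0.472  -0.1627  0.04  ]]
jun [ 0.4737 -0.2593  0.0241] [0.0005 0.0005] [[ 0.4734 -0.2532  0.04  ]]
butt [ 0.4749 -0.2805  0.1213] [0.0002 0.0002] [[ 0.4752 -0.3458  0.04  ]]
[[ 0.4443 -0.253   0.006 ]
 [ 0.5027 -0.2521  0.006 ]
 [ 0.4459 -0.344   0.006 ]
 [ 0.5046 -0.3431  0.006 ]]
xyz [-0.2588 -0.0084  0.2105] rot [ 0.0012  0.0009 -0.0022]
xyz [-0.2584 -0.009   0.4955] rot [ 0.0012  0.0009 -0.0022]
```

Emit:
servo_tool:
  series:
    - {"gripper": 1, "xyz": [-0.258, -0.01, 0.2], "rotation": [0, 0, 0]}
    - {"gripper": 1, "xyz": [-0.258, -0.01, 0.35], "rotation": [0, 0, 0]}
    - {"gripper": 1, "xyz": [-0.258, -0.01, 0.45], "rotation": [0, 0, 0]}
    - {"gripper": 1, "xyz": [-0.258, -0.01, 0.495], "rotation": [0, 0, 0]}
    - {"gripper": 1, "xyz": [-0.258, -0.01, 0.495], "rotation": [0, 0, 0]}
    - {"gripper": 0.4, "xyz": [-0.258, -0.01, 0.495], "rotation": [0, 0, 0]}
    - {"gripper": 0, "xyz": [-0.258, -0.01, 0.495], "rotation": [0, 0, 0]}
    - {"gripper": 0, "xyz": [-0.258, -0.01, 0.495], "rotation": [0, 0, 0]}
    - {"gripper": 0, "xyz": [-0.258, -0.01, 0.495], "rotation": [0, 0, 0]}
    - {"gripper": 0, "xyz": [-0.258, -0.01, 0.495], "rotation": [0, 0, 0]}

```text
clock: 4.78
tool_pos: [0.4737, -0.2985, 0.0317]
tool_rot: [[-0.015, 1.0, 0.001], [1.0, 0.015, -0.0], [-0.0, 0.001, -1.0]]
contact_force: [1.0, -0.4, 2.2]
finger_gap: 0.0123
```

Emit:
servo_tool:
  series:
    - {"gripper": 0, "xyz": [0, 0, 0], "rotation": [0, 0, 0]}
    - {"gripper": 0, "xyz": [0, 0, 0], "rotation": [0, 0, 0]}

```text
clock: 5.03
tool_pos: [0.4737, -0.2985, 0.0316]
tool_rot: [[-0.015, 1.0, 0.001], [1.0, 0.015, -0.0], [-0.0, 0.001, -1.0]]
contact_force: [1.5, 1.0, 4.9]
finger_gap: 0.0122
```

Emit:
servo_tool:
  series:
    - {"gripper": 0, "xyz": [0, 0, -0.06], "rotation": [0, 0, 0]}
    - {"gripper": 0, "xyz": [0, 0, -0.2], "rotation": [0, 0, 0]}
    - {"gripper": 0, "xyz": [0, 0, -0.35], "rotation": [0, 0, 0.005]}
    - {"gripper": 0, "xyz": [0.2, 0, -0.35], "rotation": [0, 0, 0.005]}
    - {"gripper": 0, "xyz": [0.4, 0, -0.35], "rotation": [0, 0, 0.005]}
    - {"gripper": 0, "xyz": [0.6, 0, -0.35], "rotation": [0, 0, 0.005]}
    - {"gripper": 0, "xyz": [0.75, 0, -0.35], "rotation": [0, 0, 0.005]}
    - {"gripper": 0, "xyz": [0.75, 0, -0.35], "rotation": [0, 0, 0.005]}
    - {"gripper": 0, "xyz": [0.75, 0, -0.35], "rotation": [0, 0, 0.005]}

```text
clock: 6.15
tool_pos: [0.4713, -0.1489, 0.1016]
tool_rot: [[-0.007, 1.0, 0.0], [1.0, 0.007, -0.001], [-0.001, 0.0, -1.0]]
contact_force: [-0.1, -0.3, -0.0]
finger_gap: 0.0118
```

```bash
python3 -c "
from h import *
im,m=snap('wrist','w5'); s=readout.get_state(); print(s['tool_pos'],s['contact_force'],s['wrist_torque'])
_,m3=load('w3'); k=512/800
print('yellow',onz(m3,np.array([(270,10),(297,45),(250,80),(217,40)])*k,.017).round(3),'white',onz(m3,np.array([(514,30),(514,95)])*k,.017).round(3))
cv2.imwrite('pics/w5b.png',cv2.resize(im[:,106:406],(750,960))[:600] if 0 else cv2.resize(im[0:300,106:406],(600,600),interpolation=cv2.INTER_CUBIC))"
```

```text
[ 0.47137783 -0.14923506  0.10159298] [-0.20393861 -0.40148245 -0.85029132] [ 0.03319236 -0.02039833  0.00212078]
yellow [[ 0.399 -0.033  0.017]
 [ 0.413 -0.052  0.017]
 [ 0.384 -0.071  0.017]
 [ 0.366 -0.049  0.017]] white [[ 0.543 -0.043  0.017]
 [ 0.545 -0.079  0.017]]
```

View pics/w5b.png

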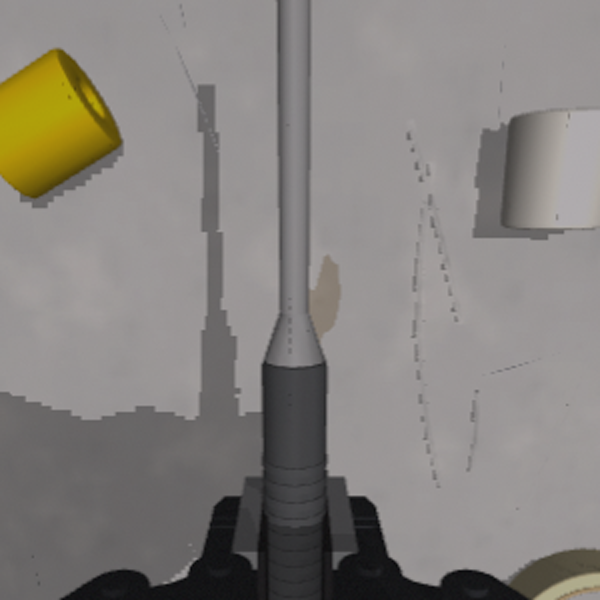

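```bash
python3 -c "
from h import *
im,m=load('w5')
g=cv2.cvtColor(im,cv2.COLOR_BGR2GRAY).astype(float)
f=lambda p:np.array((106,0))+(np.array(p)+.5)/2-.5
P=onz(m,f([(294.5,2),(293.5,300),(294.5,370),(296,590)]),.1105);print(P.round(4))
# widths -> depth
for r in (3,150,300,370,450):
    row=np.abs(np.gradient(cv2.GaussianBlur(g,(1,5),0)[int(r/2)])); a=106+125;b=106+170
    pk=[i for i in range(a,b) if row[i]>=4 and row[i]>=row[i-1] and row[i]>=row[i+1]]; print(r,pk)
go([.4752,-.1345,.0416],.007)"
```

```text
[[ 0.4709 -0.0375  0.1105]
 [ 0.471  -0.0903  0.1105]
 [ 0.4714 -0.105   0.1105]
 [ 0.4721 -0.1595  0.1105]]
3 [244, 246, 259, 261]
150 [244, 247, 258, 261]
300 [245, 248, 251, 258, 260, 275]
370 [236, 269]
450 [237, 269]
xyz [0.0737 0.0195 0.2999] rot [ 0.0002  0.0004 -0.0004]
```

Emit:
servo_tool:
  series:
    - {"gripper": 0, "xyz": [0, 0.0235, 0.15], "rotation": [0, 0, 0]}
    - {"gripper": 0, "xyz": [0, 0.0235, 0.3], "rotation": [0, 0, 0]}
    - {"gripper": 0, "xyz": [0, 0.0235, 0.3], "rotation": [0, 0, 0]}
    - {"gripper": 0, "xyz": [0, 0.0235, 0.3], "rotation": [0, 0, 0]}

```text
clock: 6.7
tool_pos: [0.4764, -0.1492, 0.0421]
tool_rot: [[-0.006, 1.0, 0.001], [1.0, 0.006, -0.0], [-0.0, 0.001, -1.0]]
contact_force: [0.7, -0.8, -1.1]
finger_gap: 0.012
```

```bash
python3 -c "
from h import *
s=readout.get_state(); print(s['tool_pos'],s['contact_force'],s['wrist_torque'])
R=s['tool_rot'];t=s['tool_pos']
tipp=t+np.array([-.0008,.1358,.0088]); print('pred tip',tipp)
out=[]
for n in('scene','top'):
    im,m=snap(n,n+'2'); a=proj(m,tipp)[0]; b=proj(m,[.4752,.0263,.05])[0]
    im1,m1=load(n+'1'); c=proj(m1,[.4722,-.1627,.0403])[0]; print(n,'pred tip',a.round(1),'bore',b.round(1),'old tip',c.round(1))
    for I,q in((im,a),(im1,c)):
        x,y=int(round(q[0]))-25,int(round(q[1]))-19; print('orig',x,y); out.append(cv2.resize(I[y:y+38,x:x+50],(400,304),interpolation=cv2.INTER_CUBIC))
cv2.imwrite('pics/t2.png',np.vstack([np.hstack(out[:2]),np.hstack(out[2:])])[:600])"
```

```text
[ 0.4763541  -0.14923322  0.04205966] [ 0.72683197 -0.79952523 -1.14840214] [-0.01978116 -0.01123129 -0.01495164]
pred tip [ 0.4755541  -0.01343322  0.05085966]
scene pred tip [222.3 195.4] bore [208.9 192.5] old tip [275.6 212.6]
orig 197 176
orig 251 194
top pred tip [229.  213.9] bore [209.7 213.6] old tip [301.6 217.7]
orig 204 195
orig 277 199
```

View pics/t2.png

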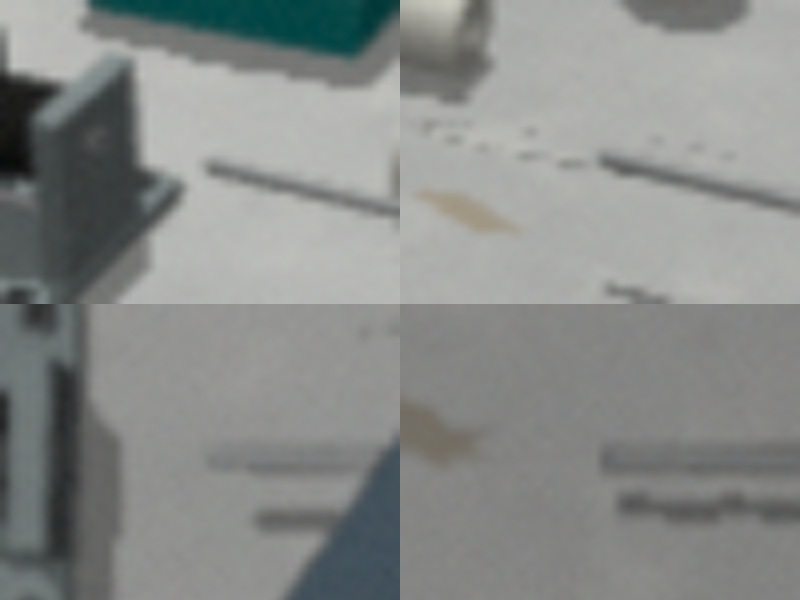

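Predicted and observed tip positions agree to about 1 px in both cameras, and the shaft lines up with the pin end. Now I'll enter gently.

Emit:
servo_tool:
  series:
    - {"gripper": 0, "xyz": [0.08, 0, 0], "rotation": [0, 0, 0]}
    - {"gripper": 0, "xyz": [0.16, 0, 0], "rotation": [0, 0, 0]}
    - {"gripper": 0, "xyz": [0.18, 0, 0], "rotation": [0, 0, 0]}
    - {"gripper": 0, "xyz": [0.2, 0, 0], "rotation": [0, 0, 0]}
    - {"gripper": 0, "xyz": [0.22, 0, 0], "rotation": [0, 0, 0]}
    - {"gripper": 0, "xyz": [0.24, 0, 0], "rotation": [0, 0, 0]}
    - {"gripper": 0, "xyz": [0.24, 0, 0], "rotation": [0, 0, 0]}

```text
clock: 7.68
tool_pos: [0.4766, -0.1021, 0.0421]
tool_rot: [[-0.008, 1.0, 0.002], [1.0, 0.008, -0.004], [-0.004, 0.002, -1.0]]
contact_force: [-0.5, -6.6, -0.9]
finger_gap: 0.0118
```

Emit:
servo_tool:
  series:
    - {"gripper": 0, "xyz": [0.03, 0, 0], "rotation": [0, 0, 0]}
    - {"gripper": 0, "xyz": [0.06, 0, 0], "rotation": [0, 0, 0]}
    - {"gripper": 0, "xyz": [0.09, 0, 0], "rotation": [0, 0, 0]}
    - {"gripper": 0, "xyz": [0.12, 0, 0], "rotation": [0, 0, 0]}

```text
clock: 8.18
tool_pos: [0.4772, -0.0795, 0.0425]
tool_rot: [[-0.008, 1.0, 0.004], [1.0, 0.008, -0.006], [-0.006, 0.004, -1.0]]
contact_force: [-1.0, -14.6, -1.3]
finger_gap: 0.0122
```

```bash
python3 -c "
from h import *
s=readout.get_state(); print(s['tool_pos'],s['contact_force'],s['wrist_torque'])
im,m=snap('wrist','w6')
cv2.imwrite('pics/w6b.png',cv2.resize(im[0:300,106:406],(600,600),interpolation=cv2.INTER_CUBIC))"
```

```text
[ 0.47717128 -0.07953373  0.04247652] [ -0.95840172 -14.56594043  -1.30634135] [-2.28434548  0.08049662  0.1250936 ]
```

View pics/w6b.png

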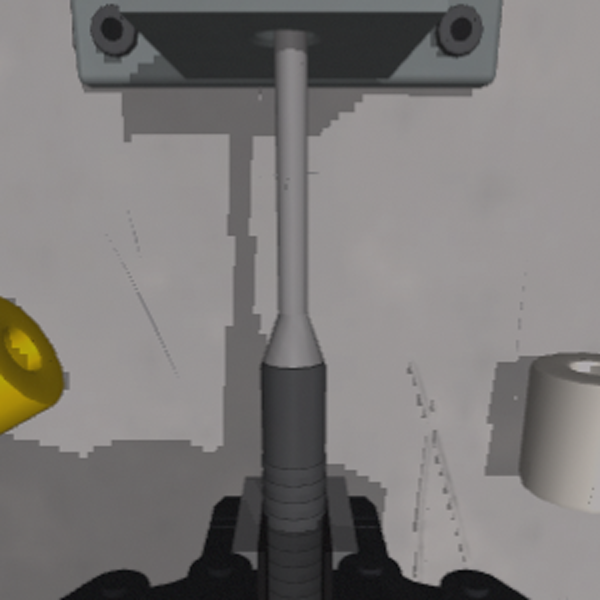

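The shaft is in the bore at (291,40) in the crop; the bore spans 254–318. It sits about 1 mm too far +x, so I'll correct that and keep driving.

Emit:
servo_tool:
  series:
    - {"gripper": 0, "xyz": [0.02, -0.004, 0.001], "rotation": [0, 0, 0]}
    - {"gripper": 0, "xyz": [0.05, -0.008, 0.002], "rotation": [0, 0, 0]}
    - {"gripper": 0, "xyz": [0.08, -0.008, 0.002], "rotation": [0, 0, 0]}
    - {"gripper": 0, "xyz": [0.11, -0.008, 0.002], "rotation": [0, 0, 0]}
    - {"gripper": 0, "xyz": [0.13, -0.008, 0.002], "rotation": [0, 0, 0]}

```text
clock: 8.85
tool_pos: [0.4752, -0.0531, 0.0419]
tool_rot: [[-0.008, 1.0, 0.003], [1.0, 0.008, -0.005], [-0.005, 0.003, -1.0]]
contact_force: [-0.6, -13.4, -0.6]
finger_gap: 0.0119
```

Emit:
servo_tool:
  series:
    - {"gripper": 0, "xyz": [0.03, 0, 0], "rotation": [0, 0, 0]}
    - {"gripper": 0, "xyz": [0.06, 0, 0], "rotation": [0, 0, 0]}
    - {"gripper": 0, "xyz": [0.09, 0, 0], "rotation": [0, 0, 0]}
    - {"gripper": 0, "xyz": [0.11, 0, 0], "rotation": [0, 0, 0]}
    - {"gripper": 0, "xyz": [0.11, 0, 0], "rotation": [0, 0, 0]}
    - {"gripper": 0, "xyz": [0.11, 0, 0], "rotation": [0, 0, 0]}

```text
clock: 9.6
tool_pos: [0.4734, -0.0282, 0.0409]
tool_rot: [[-0.007, 1.0, -0.0], [1.0, 0.007, 0.0], [0.0, -0.0, -1.0]]
contact_force: [0.1, 0.5, -1.2]
finger_gap: 0.0124
```

```bash
python3 -c "
from h import *
s=readout.get_state(); print(s['tool_pos'],s['contact_force'])
im,m=snap('wrist','w7'); t,mt=snap('top','top3'); sc,ms=snap('scene','scene3')
a=cv2.resize(im[0:300,106:406],(400,400)); 
u=proj(mt,[.475,.1,.03])[0].astype(int); b=cv2.resize(t[u[1]-40:u[1]+40,u[0]-40:u[0]+40],(400,400),interpolation=cv2.INTER_CUBIC)
cv2.imwrite('pics/w7b.png',np.hstack([a,b]))"
```

```text
[ 0.47344607 -0.02822506  0.04085925] [ 0.10193724  0.53125937 -1.1972902 ]
```

View pics/w7b.png

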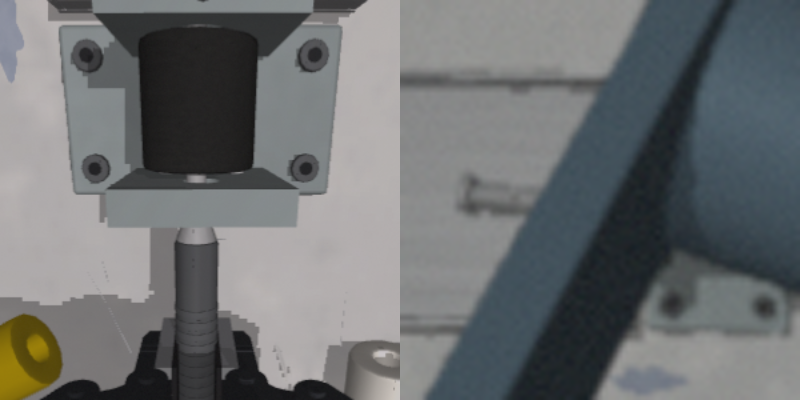

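Contact force fell to zero and the top view shows the pin in the tray at (500,195). Now I'll retract straight back.

Emit:
servo_tool:
  series:
    - {"gripper": 0, "xyz": [-0.05, 0.006, 0], "rotation": [0, 0, 0]}
    - {"gripper": 0, "xyz": [-0.15, 0.007, 0], "rotation": [0, 0, 0]}
    - {"gripper": 0, "xyz": [-0.27, 0.007, 0], "rotation": [0, 0, 0]}
    - {"gripper": 0, "xyz": [-0.4, 0.007, 0], "rotation": [0, 0, 0]}
    - {"gripper": 0, "xyz": [-0.53, 0.007, 0], "rotation": [0, 0, 0]}
    - {"gripper": 0, "xyz": [-0.66, 0.007, 0], "rotation": [0, 0, 0]}
    - {"gripper": 0, "xyz": [-0.66, 0.007, -0.2], "rotation": [0, 0, 0]}
    - {"gripper": 0, "xyz": [-0.66, 0.007, -0.3], "rotation": [0, 0, 0]}
    - {"gripper": 0, "xyz": [-0.66, 0.007, -0.3], "rotation": [0, 0, 0]}
    - {"gripper": 0, "xyz": [-0.66, 0.007, -0.3], "rotation": [0, 0, 0]}

```text
clock: 11.0
tool_pos: [0.4752, -0.1603, 0.1001]
tool_rot: [[-0.007, 1.0, -0.001], [1.0, 0.007, 0.001], [0.001, -0.001, -1.0]]
contact_force: [-0.8, 0.0, -1.4]
finger_gap: 0.0121
```

```bash
python3 -c "
from h import *
s=readout.get_state(); print(s['tool_pos'],s['contact_force'],s['wrist_torque'])
im,m=snap('wrist','w8'); t,mt=snap('top','top4'); sc,ms=snap('scene','scene4')
R=s['tool_rot'];tipp=s['tool_pos']+np.array([-.0008,.1358,.0088]);q=proj(ms,tipp)[0];qt=proj(mt,tipp)[0];print(q,qt)
a=cv2.resize(im[0:300,106:406],(400,400))
u=proj(mt,[.475,.07,.03])[0].astype(int); b=cv2.resize(t[u[1]-50:u[1]+50,u[0]-50:u[0]+50],(400,400),interpolation=cv2.INTER_CUBIC)
x,y=(q-[50,25]).astype(int);print(x,y);c=cv2.resize(sc[y:y+50,x:x+200],(800,200),interpolation=cv2.INTER_CUBIC)
cv2.imwrite('pics/w8b.png',np.vstack([np.hstack([a,b]),c]))
go([.475,-.298,.1],.017)"
```

```text
[ 0.47520007 -0.16030172  0.10005812] [-7.63254495e-01  5.31410838e-04 -1.35136006e+00] [-0.00782422 -0.03385862  0.02586686]
[224.94711664 176.49905958] [232.72051305 212.97919545]
174 151
xyz [-0.6905 -0.0047 -0.0024] rot [-0.0012 -0.0007 -0.0064]
```

View pics/w8b.png

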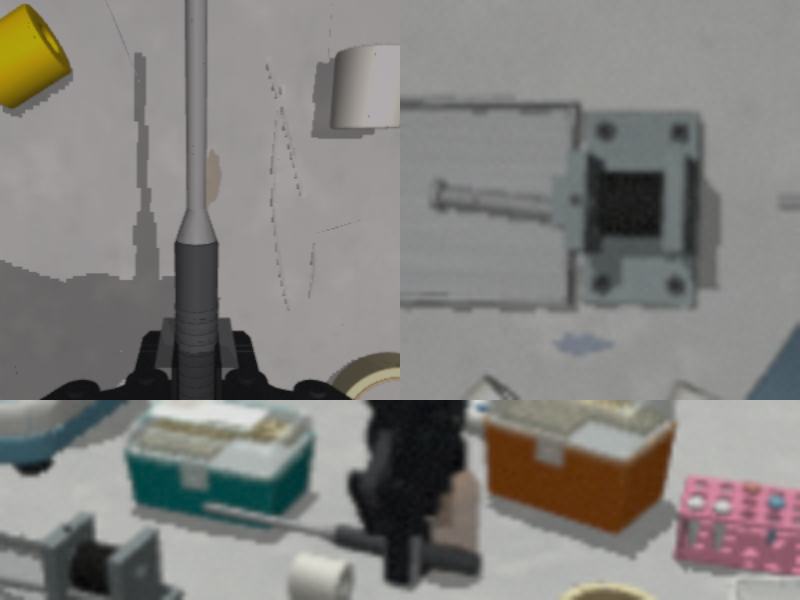

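The punch is free and straight. The roller stays between the cheeks at crop (632,205), and the pin shows in the tray from (437,193) to the boss. I need to check that the pin's tail lies flat and isn't still hanging in the boss, so I'll take two wrist views offset in x.

Emit:
servo_tool:
  series:
    - {"gripper": 0, "xyz": [0.0, 0.1, -0.25], "rotation": [0, 0, 0]}
    - {"gripper": 0, "xyz": [0.15, 0.25, -0.55], "rotation": [0, 0, 0]}
    - {"gripper": 0, "xyz": [0.4, 0.3, -0.6], "rotation": [0, 0, 0]}
    - {"gripper": 0, "xyz": [0.7, 0.3, -0.6], "rotation": [0, 0, 0]}
    - {"gripper": 0, "xyz": [1, 0.3, -0.6], "rotation": [0, 0, 0]}
    - {"gripper": 0, "xyz": [1, 0.3, -0.6], "rotation": [0, 0, 0]}
    - {"gripper": 0, "xyz": [1, 0.3, -0.6], "rotation": [0, 0, 0]}

```text
clock: 12.02
tool_pos: [0.5341, 0.0402, 0.2202]
tool_rot: [[-0.008, 1.0, -0.001], [1.0, 0.008, -0.0], [-0.0, -0.001, -1.0]]
contact_force: [0.3, -0.4, -0.6]
finger_gap: 0.0122
```

```bash
python3 -c "
from h import *
snap('wrist','w9');print(readout.get_state()['tool_pos'])"
```

```text
[0.53424583 0.03943017 0.2202964 ]
```

Emit:
servo_tool:
  series:
    - {"gripper": 0, "xyz": [0.25, 0, 0], "rotation": [0, 0, 0]}
    - {"gripper": 0, "xyz": [0.5, 0, 0], "rotation": [0, 0, 0]}
    - {"gripper": 0, "xyz": [0.75, 0, 0], "rotation": [0, 0, 0]}
    - {"gripper": 0, "xyz": [0.75, 0, 0], "rotation": [0, 0, 0]}
    - {"gripper": 0, "xyz": [0.75, 0, 0], "rotation": [0, 0, 0]}

```text
clock: 12.7
tool_pos: [0.5336, 0.1886, 0.2205]
tool_rot: [[-0.006, 1.0, -0.001], [1.0, 0.006, -0.001], [-0.001, -0.001, -1.0]]
contact_force: [-1.5, 0.2, -1.1]
finger_gap: 0.0117
```

```bash
python3 -c "
from h import *
im2,m2=snap('wrist','w10');print(readout.get_state()['tool_pos']); im1,m1=load('w9')
def crop(im,m):
    u=proj(m,[.475,.11,.02])[0]; x=int(np.clip(u[0]-57,0,398));y=int(np.clip(u[1]-57,0,270)); print('orig',x,y); 
    return cv2.resize(im[y:y+114,x:x+114],(400,400),interpolation=cv2.INTER_CUBIC)
top=np.hstack([crop(im1,m1),crop(im2,m2)])
sc,ms=load('scene4'); u=proj(ms,[.475,.11,.02])[0]; x,y=int(u[0]-50),int(u[1]-12); print('sc',x,y)
c=cv2.resize(sc[y:y+25,x:x+100],(800,200),interpolation=cv2.INTER_CUBIC)
cv2.imwrite('pics/w10b.png',np.vstack([top,c]))"
```

```text
[0.53368126 0.1883605  0.22056603]
orig 139 47
orig 146 176
sc 132 183
```

View pics/w10b.png

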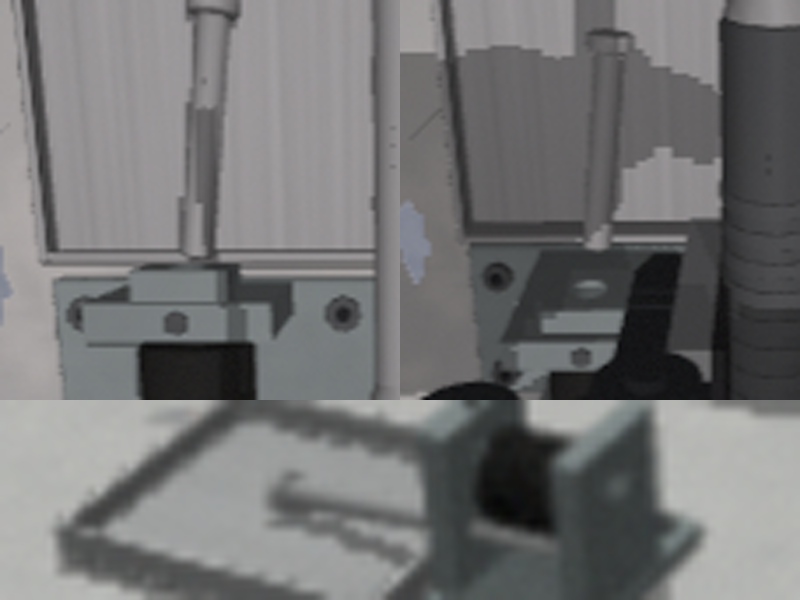

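The last view shows the bore mouth empty at (590,288) in the right panel. The pin's head is on the tray floor and its tail rests on the tray's near wall at (597,245). I'll compute its middle numerically.

```bash
python3 -c "
from h import *
_,m1=load('w9');_,m2=load('w10'); k=114/400
f1=lambda p:np.array((139,47))+(np.array(p)+.5)*k-.5
f2=lambda p:np.array((146,176))+(np.array(p)-[400,0]+.5)*k-.5
T,r=tri([(m1,f1((198,254))),(m2,f2((597,244)))]);print('tail',T,r)
H,r=tri([(m1,f1((213,12))),(m2,f2((607,48)))]);print('headbase',H,r,np.linalg.norm(H-T)); M=(H+T)/2
tc=np.array([.475-.007*.1, .0563+.031+.065]); print('mid',M,'tray approx centre',tc)
print(onz(m2,f2(np.array([(443,0),(470,236)])),.016), onz(m1,f1(np.array([(42,262)])),.016))
go([.475,-.01,.22],.017)"
```

```text
tail [0.47273401 0.09560832 0.0217074 ] [5.531930977046151e-07, 5.531930978814631e-07]
headbase [0.47825285 0.16350638 0.0124613 ] [0.000497161596349703, 0.0004971615963496236] 0.0687465934421283
mid [0.47549343 0.12955735 0.01708435] tray approx centre [0.4743 0.1523]
[[0.42567674 0.18060268 0.016     ]
 [0.4273538  0.09545521 0.016     ]] [[0.4235407  0.09244686 0.016     ]]
xyz [-0.9903 -0.2983  0.0036] rot [-0.0003  0.0004 -0.0077]
```

Emit:
servo_tool:
  series:
    - {"gripper": 0, "xyz": [-0.25, -0.1, 0], "rotation": [0, 0, 0]}
    - {"gripper": 0, "xyz": [-0.5, -0.2, 0], "rotation": [0, 0, 0]}
    - {"gripper": 0, "xyz": [-0.75, -0.3, 0], "rotation": [0, 0, -0.006]}
    - {"gripper": 0, "xyz": [-1, -0.3, 0], "rotation": [0, 0, -0.006]}
    - {"gripper": 0, "xyz": [-1, -0.3, 0], "rotation": [0, 0, -0.006]}

```text
clock: 13.38
tool_pos: [0.4746, -0.0149, 0.2212]
tool_rot: [[-0.009, 1.0, 0.001], [1.0, 0.009, -0.001], [-0.001, 0.001, -1.0]]
contact_force: [0.7, 0.6, -1.4]
finger_gap: 0.0122
```

Emit:
servo_tool:
  series:
    - {"gripper": 0, "xyz": [-0.25, 0, 0], "rotation": [0, 0, 0]}
    - {"gripper": 0, "xyz": [-0.5, 0, 0.1], "rotation": [0, 0, 0]}
    - {"gripper": 0, "xyz": [-0.75, 0, 0.3], "rotation": [0, 0, 0]}
    - {"gripper": 0, "xyz": [-1, 0, 0.5], "rotation": [0, 0, 0]}
    - {"gripper": 0, "xyz": [-1, 0, 0.5], "rotation": [0, 0, 0]}
    - {"gripper": 0, "xyz": [-1, 0, 0.5], "rotation": [0, 0, 0]}

```text
clock: 14.12
tool_pos: [0.4777, -0.2104, 0.1208]
tool_rot: [[-0.015, 1.0, -0.001], [1.0, 0.015, 0.001], [0.001, -0.001, -1.0]]
contact_force: [-0.5, 1.1, -0.9]
finger_gap: 0.0121
```

```bash
python3 -c "
from h import *
go([.474,-.2985,.075],.015);go([.474,-.2985,.0316],.015)"
```

```text
xyz [-0.4405 -0.0249  0.2286] rot [-0.0003 -0.0006 -0.0002]
xyz [-0.4407 -0.0248  0.4456] rot [-0.0003 -0.0006 -0.0002]
```

Emit:
servo_tool:
  series:
    - {"gripper": 0, "xyz": [-0.25, -0.025, 0.1], "rotation": [0, 0, 0]}
    - {"gripper": 0, "xyz": [-0.44, -0.025, 0.22], "rotation": [0, 0, 0]}
    - {"gripper": 0, "xyz": [-0.44, -0.025, 0.22], "rotation": [0, 0, 0]}
    - {"gripper": 0, "xyz": [-0.44, -0.025, 0.3], "rotation": [0, 0, 0]}
    - {"gripper": 0, "xyz": [-0.44, -0.025, 0.38], "rotation": [0, 0, 0]}
    - {"gripper": 0, "xyz": [-0.44, -0.025, 0.42], "rotation": [0, 0, 0]}
    - {"gripper": 0, "xyz": [-0.44, -0.025, 0.442], "rotation": [0, 0, 0]}
    - {"gripper": 0, "xyz": [-0.44, -0.025, 0.442], "rotation": [0, 0, 0]}

```text
clock: 15.12
tool_pos: [0.4743, -0.2979, 0.0324]
tool_rot: [[-0.017, 1.0, -0.001], [1.0, 0.017, 0.0], [0.0, -0.001, -1.0]]
contact_force: [-1.1, -0.1, -1.3]
finger_gap: 0.0117
```

Within 1 mm of the grasp pose and no load yet, so I'll lower the last 0.6 mm, open gradually and rise.

Emit:
servo_tool:
  series:
    - {"gripper": 0, "xyz": [0, 0, 0.004], "rotation": [0, 0, 0]}
    - {"gripper": 0.2, "xyz": [0, 0, 0.004], "rotation": [0, 0, 0]}
    - {"gripper": 0.3, "xyz": [0, 0, 0.004], "rotation": [0, 0, 0]}
    - {"gripper": 0.6, "xyz": [0, 0, 0.004], "rotation": [0, 0, 0]}
    - {"gripper": 1, "xyz": [0, 0, 0.004], "rotation": [0, 0, 0]}
    - {"gripper": 1, "xyz": [0, 0, 0.004], "rotation": [0, 0, 0]}
    - {"gripper": 1, "xyz": [0, 0, 0.004], "rotation": [0, 0, 0]}
    - {"gripper": 1, "xyz": [0, 0, 0.004], "rotation": [0, 0, 0]}

```text
clock: 16.12
tool_pos: [0.4744, -0.2984, 0.0317]
tool_rot: [[-0.016, 1.0, -0.0], [1.0, 0.016, -0.0], [-0.0, -0.0, -1.0]]
contact_force: [-0.3, 0.2, 0.1]
finger_gap: 0.0856
```

Emit:
servo_tool:
  series:
    - {"gripper": 1, "xyz": [0, 0, -0.1], "rotation": [0, 0, 0]}
    - {"gripper": 1, "xyz": [0, 0, -0.25], "rotation": [0, 0, 0]}
    - {"gripper": 1, "xyz": [0.27, 0, -0.49], "rotation": [0, 0, 0]}
    - {"gripper": 1, "xyz": [0.27, 0, -0.49], "rotation": [0, 0, 0]}
    - {"gripper": 1, "xyz": [0.27, 0, -0.49], "rotation": [0, 0, 0]}

```text
clock: 16.75
tool_pos: [0.4738, -0.2443, 0.1299]
tool_rot: [[-0.018, 1.0, 0.001], [1.0, 0.018, -0.001], [-0.001, 0.001, -1.0]]
contact_force: [0.4, 0.8, -0.2]
finger_gap: 0.0855
```

```bash
python3 -c "
from h import *
im,m=snap('wrist','w11'); t,mt=snap('top','top5'); sc,ms=snap('scene','scene5'); print(readout.get_state()['tool_pos'])
# punch silhouette columns in w11 vs w4: edges per row, on plane z=.04
for n in('w4','w11'):
    I,mm=load(n); g=cv2.GaussianBlur(cv2.cvtColor(I,cv2.COLOR_BGR2GRAY),(3,3),0).astype(float)
    for X in([.4722,-.18,.04],[.4740,-.262,.04],[.4748,-.32,.04],[.4752,-.338,.04]):
        u,v=proj(mm,X)[0]; row=g[int(round(v))]; d=np.abs(np.diff(row)); a=int(u)-12; pk=a+np.argsort(-d[a:a+25])[:5]
        print(n,X[1],'edge x',np.sort(onz(mm,np.c_[pk+.5,np.full(5,round(v))],.04)[:,0]).round(4))
    # tip and butt edges along y at punch column
    for nm,X in(('tip',[.4722,-.1627,.04]),('butt',[.4752,-.343,.04])):
        u,v=proj(mm,X)[0]; col=g[int(v)-14:int(v)+15,int(round(u))]; d=np.abs(np.diff(col)); j=int(d.argmax()); print(n,nm,onz(mm,[(u,int(v)-14+j+.5)],.04).round(4),d[j])
# scene/top change maps
for n,a,b in(('scene',load('scene1')[0],sc),('top',load('top1')[0],t)):
    d=cv2.absdiff(a,b).max(2)
    for k,X,w in(('rest',[.474,-.26,.04],22),('bottle',[.645,-.12,.05],22)):
        u,v=proj(ms if n=='scene' else mt,X)[0].astype(int); q=d[v-w:v+w,u-w:u+w]; print(n,k,(u,v),'frac>30',(q>30).mean().round(3))
"
```

```text
[ 0.47292373 -0.24469428  0.12837563]
w4 -0.18 edge x [0.4653 0.466  0.4688 0.4695 0.471 ]
w4 -0.262 edge x [0.4663 0.4671 0.4782 0.4798 0.4806]
w4 -0.32 edge x [0.4674 0.4683 0.4691 0.4811 0.4819]
w4 -0.338 edge x [0.4649 0.4657 0.4684 0.4815 0.4841]
w4 tip [[ 0.4722 -0.1622  0.04  ]] 10.0
w4 butt [[ 0.4753 -0.3466  0.04  ]] 32.0
w11 -0.18 edge x [0.4651 0.4658 0.4686 0.4693 0.4757]
w11 -0.262 edge x [0.4664 0.4672 0.4679 0.4798 0.4806]
w11 -0.32 edge x [0.4676 0.4685 0.4804 0.4813 0.4821]
w11 -0.338 edge x [0.4652 0.4678 0.4686 0.4817 0.4843]
w11 tip [[ 0.4722 -0.1615  0.04  ]] 11.0
w11 butt [[ 0.4753 -0.3473  0.04  ]] 32.0
scene rest (np.int64(313), np.int64(221)) frac>30 0.0
scene bottle (np.int64(285), np.int64(175)) frac>30 0.209
top rest (np.int64(348), np.int64(218)) frac>30 0.62
top bottle (np.int64(282), np.int64(134)) frac>30 0.0
```

```bash
python3 -c "
from h import *
for n in('scene','top'):
    a,m=load(n+'4');b,_=load(n+'5');u,v=proj(m,[.475,.12,.02])[0].astype(int); print(n,(cv2.absdiff(a,b).max(2)[v-15:v+15,u-22:u+12]>30).mean())
print(bot.close_job())"
```

```text
scene 0.0
top 0.0
the job is handed in; nothing more can be done
None
```

I drove the pin out of the bracket with the punch, laid the punch back in its rest and handed the job in at about 17 s of the 51 s allowed. No verdict came back, so what follows is from my own measurements.

- **Pin:** Its measured length came out at 68.7 mm against 69 mm, and its middle is at about (0.475, 0.130, 0.017) m. That is inside the tray and under the 30 mm limit. Its head is on the tray floor and its tail leans on the tray's near wall. The bore mouth was empty, and the pin did not move between the last pictures.
- **Roller:** It is between the cheeks, seen in the pictures after the punch came out, but I did not measure its position.
- **Punch:** It lies within about 1 mm of where it started, with the same line as before, and the gripper is clear above it.
- **Forces:** The highest I read while driving was about 15 N, a little above the stated 5 to 12 N. The shaft was then about 1 mm off centre in the bore; I corrected that partway through.
- **Bottle:** The top camera shows no change around it. The scene camera differed there by 21% of pixels. I take that to be the arm in the way, but did not check it by eye.
- **Checks with little weight:** The top camera's check of the rest also failed (62% changed), which I also put down to the arm being in view. The triangulated heights for the handle's shoulder and rear end came out wrong (24 and 121 mm), so I relied on the tip at 41 mm and on how the handle seated.

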